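Stopper the flask and hold the flask holder in the shaker's corner

TASK

Close the open flask in the white holder with the rubber stopper from the bench, pushing it in as far as it goes and letting go of it, before the holder is slid anywhere. Then slide the holder along the shaker's deck into the corner, its long side flat against the far upright plate and its end against the aluminium stop block, and push it diagonally, down and towards the plate, with roughly 10 newtons each way (the pocket in its middle is there for the fingertips). Finish while still holding it pressed like that, so that I can do up its clamp; keep the holder upright on the deck and leave the bottle, beaker and spatula alone.

Things in the scene. Friction and masses are not known exactly. Their poses are not given: they have to be found in the camera images.
- shaker: White bench-top shaker, fixed, housing 320 (x) x 480 (y) mm. Origin: centre of its underside, at bench height; x points away from the robot to the far upright plate, y along the plate to the left, z up. It carries a polished steel deck, the plate and the stop block, all fixed.
- deck: Steel deck, part of the fixed shaker, with the same origin and axes as shaker. Its top is 95 mm above that origin, from x = -145 to 145 and y = -230 to 230 mm.
- fence: The far upright plate, part of the fixed shaker, with the same origin and axes as shaker. Its face that looks at the robot is at x = +100 mm and runs the whole deck width; it is 10 mm thick and stands 50 mm above the deck.
- stop: Aluminium stop block fixed on the deck against the far plate, on the left half, 60 (x) x 30 (y) x 40 high mm, axes as the shaker's. Origin: centre of its underside, on the deck, at shaker x = +70 mm. Its right face, at y = -15 mm from its origin, is the stop for the holder's left end.
- holder: Loose white plastic flask holder, flat block 90 (x) x 240 (y) x 36 high mm, 0.75 kg (15 % either way), friction about 0.25 on deck, plate and stop. Origin: centre of its underside; x, its short way, points to the plate (up to 0.15 rad askew at first), y to the left. Two clear conical flasks are fixed in it at y = -85 (open) and y = +85 (already stoppered, top 148 mm above the origin).
- pocket (a point): Centre of the floor of the holder's middle pocket, above its origin, 14 mm above its underside; axes as the holder's. The pocket is a rectangle, 50 (x) x 60 (y) mm, open upwards, 22 mm deep.
- open_mouth (a point): Centre of the rim of the open flask, the holder's right one, 128 mm above the holder's underside. The straight hole is 30 mm wide and 46 mm deep, the neck 36 mm wide outside, the foot 66 mm; axes as the holder's.
- stopper: Loose dark rubber stopper, standing upright on the bench on its small end, 40 g. Origin: centre of its small end; z up. Tapered plug, 20 mm wide at the origin growing to 27 mm at z = 24; above it a round head, 36 mm wide, from z = 24 to z = 44, to hold it by. Home, the head's underside sits on the flask's rim, so the origin is 24 mm below the rim.
- reagent_bottle: Amber bottle, 64 mm wide, 150 mm tall, on the bench; origin: centre of its underside. To be left alone.
- beaker: Glass beaker, 68 mm wide, 90 mm tall, on the bench; origin: centre of its underside. To be left alone.
- spatula: Spatula, 200 mm long, lying on the bench to the left of the shaker; origin: middle of its underside. To be left alone.
There are look-alikes about, which are no part of the job. Of the things shaped like the stopper, the rubber one is meant.

How it is judged:
On the way:
1. the stopper is home in the open flask and let go, the holder still well clear of the plate (horizontal distance between stopper and open_mouth below 0.005 m and z of stopper in the frame of holder between 0.098 and 0.1075 m and angle between the z axis of stopper and the z axis of holder, either way round below 0.12 rad and contact force between stopper and the fingers below 0.05 N and x of holder in the frame of shaker below 0.045 m), for 0.2 s.
At the end, for the whole second after the job is handed in: Fingers press the holder (over 5 N); it presses the plate (over 3 N) and deck (over 12.5 N, weight included), still, flat, within 0.025 rad of parallel, 3.5 mm of home at the plate and 4 mm at the stop. Stopper down within 3.5 mm, 5 mm off axis, 0.12 rad, untouched (horizontal distance between stopper and open_mouth below 0.005 m and z of stopper in the frame of holder between 0.098 and 0.1075 m and angle between the z axis of stopper and the z axis of holder, either way round below 0.12 rad and contact force between stopper and the fingers below 0.05 N and x of holder in the frame of shaker above 0.0515 m and angle between the y axis of holder and the y axis of shaker, either way round below 0.025 rad and y of holder in the frame of stop above -0.139 m and z of holder in the frame of shaker below 0.098 m and angle between holder's own z axis and vertical below 0.03 rad and contact force between holder and fence above 3 N and contact force between holder and deck above 12.5 N and contact force between the fingers and holder above 5 N and linear speed of holder below 0.01 m/s); the arm keeps its last pose, push and grip.
It fails at once if the reagent bottle, beaker or spatula is moved more than 25 mm (distance of any of reagent_bottle, beaker, spatula from where it was at the start of the episode above 0.025 m).
It fails at once if the holder is tipped by more than 0.2 rad (angle between holder's own z axis and vertical above 0.2 rad).
It also fails if it takes over 54 s, if anything falls off the work surface, if the arm or the gripper's body presses on something with over 40 N, if the wrist force passes 120 N, or if a joint passes its speed limit or range.

ROBOT

A 7-joint arm with a two-finger parallel gripper is mounted at the origin on the work surface. World frame = base frame: x ahead of the robot, y to its left, z up, the work surface at z = 0. Lengths are in m, angles in rad, forces in N, time in s.
With the tool pointing down it reaches from about 0.4 to 0.85 m from the base axis. Payload 4.5 kg.
Tool frame: the origin (TCP) lies midway between the tips of the shut fingers; the grasp point (between the pads) lies behind it (r.grip_point_offset is the z of the grasp point in the tool frame, in m); z points along the fingers, y is the line along which they close (so a half turn about z gives the same grasp; the last joint's range is limited). The gripper opens to 88 mm and grips with 3 to 60 N. Pads are 18 mm wide; open, the fingers measure 123 mm over their backs; the gripper's body (75 mm by 187 mm) begins 45 mm behind the grasp point.
Start: joints at [-1.198, 0.689, -0.195, 1.565, 0.157, 0.902, -0.215], TCP at [0.208, 0.59, 0.239] pointing down, gripper open.
Joint ranges: [-3.01, 3.01], [-0.46, 2.08], [-1.47, 1.51], [0.13, 2.56], [-1, 4.14], [0.04, 2.09], [-2.66, 2.66]. Speed limits (rad/s): [2.57, 2.57, 3.14, 3.14, 3.14, 3.14, 3.14].

INTERFACE

Orientations are given as a unit quaternion [x, y, z, w].
In Python, from plant import r, optics, workorder gives the robot as it stands.
- The arm moves only by the shell command python3 -m creep 'ROWS' [FORCE]. ROWS is JSON, a list of rows, each an object of numbers: "grip": the gripper command: -1 is shut, 1 is fully open, values between are in proportion; "tx", "ty", "tz": the shift along the tool's x, y, z in cm; "spin": the turn about the tool's z in degrees. In form: [{"grip": .., "tx": .., "ty": .., "tz": .., "spin": ..}, ...]. A call has 1 to 8 rows; each row shifts and turns the commanded pose from where the row before left it, along the tool's axes as they then stand; what a row does not reach is not made up. A row lasts 1/12 s, in which the tool goes at most 41.7 mm and 7.16 degrees, less where a joint would pass 70% of its speed; a pose out of reach is approached as far as the arm can. A call with a gripper value outside its range is refused whole. The fingers move at their own pace and stop on an object; FORCE is the grip in N (left out, the last holds). Time passes only in rows, so rows that do not move let the fingers close. It gives the time, the measured TCP pose, the force, the opening and the grip force at its end, in the units of the state.
- r.get_state(): the state, without advancing time (a new reading comes with each control period).
- optics.snapshot(name): name is "scene" or "top"; returns (picture, depth): 420x560x3 uint8, red, green, blue; 420x560 float32, m along the optical axis (not along the pixel's ray), 0 where there is no reading.
- optics.get_calibration(name): a dict with "fx", "fy", "cx", "cy" (pixels), "extrinsics" (4x4, takes a point from world to camera coordinates). Camera axes: x right, y down, z forward; pixel columns grow to the right and rows downward; lengths in m; the calibration is good to about 2 mm. A picture is of the moment at which its call begins. get_calibration takes no time and is no camera call.
- workorder.finish_job(): hands the job in; it is judged then, once.
The state is a dict: "clock": time; "q": joint angles; "qd": joint speeds; "joint_torque": joint torques, N m; "tool_pos": TCP position; "eef_rot": TCP orientation; "contact_force": force on the tool from outside, world axes, zero at the start; "moment": the same for the moment, N m; "opening": opening from 0.0 (shut) to 1.0 (fully open); "finger_force": force on a finger pad.
Only numpy, scipy, OpenCV 4.12 (cv2) and the standard library are available. Lean on these libraries where they do the work, as an engineer would, in place of code of your own. Each camera call takes 0.05 s, during which the arm holds its last target. There are 200 camera calls.

## Working session

There is one attempt and no reset: what is moved stays moved. The work goes in short steps, Python scripts to look and compute and a shell command to move; the robot and the scene stay as the last step left them, time stands still between calls to the robot, and variables do not carry over. Pictures are saved under pics/ and viewed, at most 10 in all, crops included, and the job is handed in when it is done.

```bash
mkdir -p pics; ls; python3 - <<'E'
from plant import r, optics, workorder
import cv2,numpy as np
s=r.get_state();print({k:np.round(v,3).tolist() for k,v in s.items()}, r.grip_point_offset)
for n in("scene","top"):
    p,d=optics.snapshot(n);np.savez(f"pics/{n}0.npz",p=p,d=d);cv2.imwrite(f"pics/{n}0.png",p[...,::-1])
    c=optics.get_calibration(n);print(n,c["fx"],c["cx"],c["cy"],np.round(c["extrinsics"],3).tolist())
E
```

```text
pics
{'clock': 0.0, 'q': [-1.198, 0.69, -0.195, 1.566, 0.157, 0.903, -0.215], 'qd': [0.0, -0.0, 0.004, 0.0, 0.001, -0.002, 0.0], 'joint_torque': [-0.0, -52.757, -1.267, -15.343, -0.053, 0.007, 0.0], 'tool_pos': [0.208, 0.589, 0.238], 'eef_rot': [0.169, 0.986, -0.001, -0.0], 'contact_force': [-0.12, 0.682, 0.496], 'moment': [-0.035, -0.036, -0.007], 'finger_force': 0.0, 'opening': 1.002} -0.0187
scene 419.97185817509984 278.1528633693534 211.80777836629002 [[0.62, 0.784, -0.019, -0.37], [0.482, -0.401, -0.779, -0.114], [-0.619, 0.474, -0.627, 1.5], [0.0, 0.0, 0.0, 1.0]]
top 386.03994526765933 281.96719042451605 212.47437142612495 [[0.011, -1.0, -0.026, 0.07], [-0.994, -0.008, -0.111, 0.525], [0.111, 0.027, -0.993, 1.195], [0.0, 0.0, 0.0, 1.0]]
```

View pics/scene0.png

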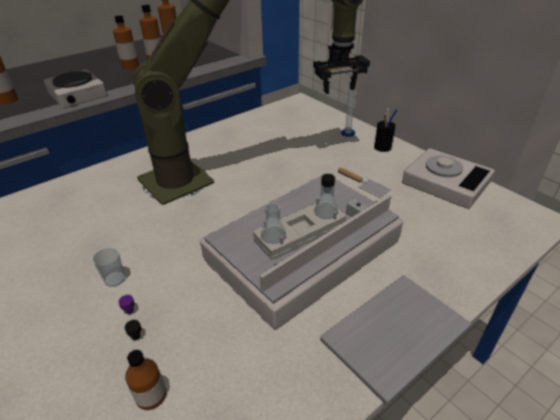

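View pics/top0.png

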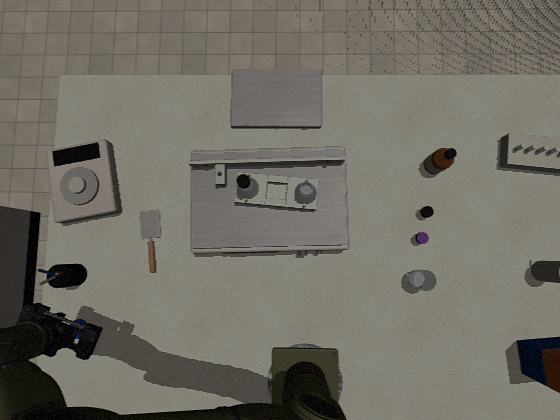

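The scene view shows two stopper-shaped things: a black one at scene (133,330) / top (427,212) and a purple one at scene (126,304) / top (422,238). "Dark rubber" fits the black one, and a crop will confirm it. The holder is at top (277,191), with its open flask at top (307,190) and the stop block at top (221,174).

```bash
cat > h.py <<'E'
import numpy as np,cv2
from plant import r, optics
def pts(n,d):
    c=optics.get_calibration(n);E=np.array(c["extrinsics"])
    v,u=np.mgrid[:d.shape[0],:d.shape[1]]
    P=np.stack([(u-c["cx"])/c["fx"]*d,(v-c["cy"])/c["fy"]*d,d],-1)
    return (P-E[:3,3])@E[:3,:3]
def ray(n,u,v):
    c=optics.get_calibration(n);E=np.array(c["extrinsics"])
    return -E[:3,:3].T@E[:3,3], E[:3,:3].T@np.array([(u-c["cx"])/c["fx"],(v-c["cy"])/c["fy"],1])
def onplane(n,u,v,z):
    o,d=ray(n,u,v);return o+d*(z-o[2])/d[2]
def tri(a,b):
    (o,d),(p,e)=ray(*a),ray(*b);t=np.linalg.lstsq(np.c_[d,-e],p-o,rcond=None)[0]
    A,B=o+d*t[0],p+e*t[1];return (A+B)/2,np.linalg.norm(A-B)
E
python3 - <<'E'
from h import *
t=np.load("pics/top0.npz");s=np.load("pics/scene0.npz")
a=cv2.resize(s["p"][285:350,90:180],None,fx=6,fy=6,interpolation=2)[:390]
b=cv2.resize(t["p"][120:255,160:450],None,fx=2.7,fy=2.7,interpolation=2)
W=max(a.shape[1],b.shape[1]);o=np.zeros((390,W,3),np.uint8);o[:,:a.shape[1]]=a
im=cv2.resize(s["p"][170:260,245:405],None,fx=4,fy=4,interpolation=2)
o2=np.vstack([o[:200*0+390][:,:W]]) 
o2[:, 545:]=cv2.resize(t["p"][195:255,400:437],(W-545,390))
b=cv2.resize(b,(W,210*1)) if 0 else b
cv2.imwrite("pics/crop1.png",o2[...,::-1]); cv2.imwrite("pics/crop2.png",np.vstack([b,])[...,::-1])
cv2.imwrite("pics/crop3.png",im[...,::-1])
for n,z in(("top",t),("scene",s)):
    P=pts(n,z["d"])
    np.save(f"pics/P{n}.npy",P)
P=np.load("pics/Ptop.npy")
for u,v in((427,210),(422,238),(277,191),(307,186),(307,203),(221,168),(270,230),(200,200),(244,182),(290,155)):print(u,v,P[v,u].round(4),t["p"][v,u])
Q=np.load("pics/Pscene.npy")
for u,v in((133,327),(126,301),(301,222),(273,210)):print(u,v,Q[v,u].round(4),s["p"][v,u])
# stopper-like blobs by height
for n,Pn,z in(("top",P,t),("scene",Q,s)):
    m=((Pn[...,2]>.03)&(Pn[...,2]<.06)&(z["d"]>0)).astype(np.uint8)
    k,l,st,c=cv2.connectedComponentsWithStats(m)
    for i in range(1,k):
        if 15<st[i,4]<600:
            q=Pn[l==i];print(n,st[i],c[i].round(1),np.median(q,0).round(4),q[:,2].max().round(4),z["p"][l==i].mean(0).round())
E
```

```text
427 210 [ 0.5348 -0.3775  0.041 ] [ 3 10  2]
422 238 [ 0.4473 -0.3585  0.0441] [76 44 90]
277 191 [0.5803 0.0886 0.1086] [133 136 125]
307 186 [0.5832 0.0017 0.1791] [112 113 112]
307 203 [5.405e-01 1.000e-04 1.396e-01] [67 68 64]
221 168 [0.643  0.2534 0.1369] [120 123 114]
270 230 [0.464  0.1084 0.0992] [117 113 111]
200 200 [0.5533 0.3224 0.0956] [111 108 104]
244 182 [0.5813 0.171  0.2426] [21 15 17]
290 155 [0.6951 0.0508 0.0915] [121 120 115]
133 327 [ 0.5382 -0.3772  0.0424] [23 20 20]
126 301 [ 0.4549 -0.3596  0.0418] [77 33 94]
301 222 [0.5581 0.1118 0.1064] [140 134 124]
273 210 [0.5594 0.0176 0.197 ] [111 112 112]
top [426 154  16  19  77] [430.5 165.9] [ 0.671  -0.3872  0.0455] 0.0595 [43. 41. 37.]
top [420 206  13  12 118] [426.4 211.4] [ 0.5306 -0.3743  0.0446] 0.0532 [15. 13. 13.]
top [415 232  13  12 122] [421.2 237.5] [ 0.4475 -0.3557  0.0441] 0.0522 [69. 40. 80.]
top [315 250  10   3  18] [318.8 251. ] [ 0.4038 -0.0402  0.0532] 0.06 [55. 53. 50.]
top [536 261  14  21 133] [541.  270.3] [ 0.3535 -0.7111  0.045 ] 0.06 [38. 37. 34.]
top [ 68 264  14  23 116] [ 76.6 274
[... 670 characters left out ...]
20   7   8  47] [348.9 123.7] [0.1592 0.7139 0.046 ] 0.0599 [121. 120. 115.]
scene [375 133  19  12 130] [383.6 139.9] [0.3409 0.7153 0.0449] 0.0599 [17. 16. 16.]
scene [154 166  39  18 286] [174.4 177.2] [ 0.056  -0.0236  0.045 ] 0.0599 [35. 28. 23.]
scene [ 99 255  19  10  97] [107.6 259.4] [ 0.2958 -0.3431  0.0515] 0.0599 [122. 122. 118.]
scene [ 98 261  26  19 193] [112.2 272.9] [ 0.3485 -0.3523  0.0451] 0.0599 [102. 104. 103.]
scene [119 294  16  15 181] [126.3 300.8] [ 0.4557 -0.3585  0.0418] 0.0451 [76. 42. 89.]
scene [125 319  17  16 208] [132.7 326.6] [ 0.5355 -0.3769  0.0418] 0.0465 [32. 30. 29.]
scene [131 377  34  27 287] [150.4 394.7] [ 0.7172 -0.4167  0.0447] 0.06 [92. 86. 79.]
```

View pics/crop1.png

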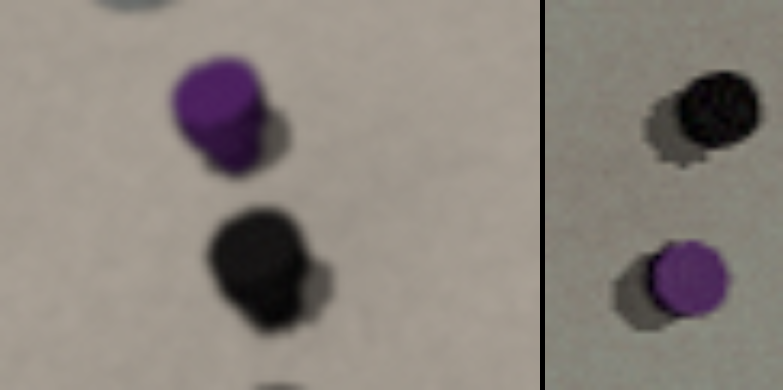

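View pics/crop2.png

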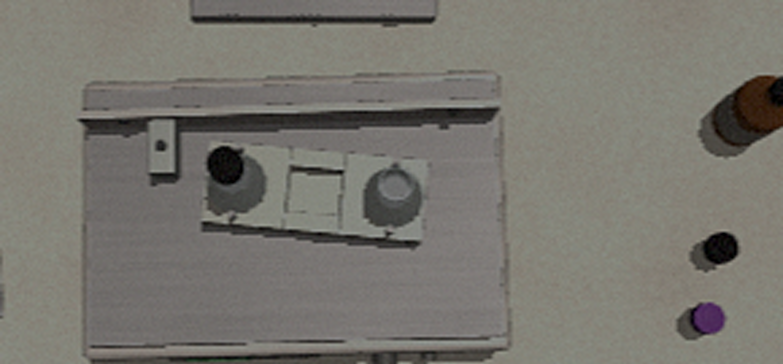

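The crop confirms it: the black stopper, at scene (133,327) and top (427,211), is the dark rubber one. The other is purple, so it is the look-alike. Crop 2 shows the holder turned about 0.1 rad, with its corners at crop (210,142), (428,160), (419,241) and (203,222). The open mouth is at crop (397,183).

```bash
python3 - <<'E'
from h import *
t=np.load("pics/top0.npz");s=np.load("pics/scene0.npz")
P=np.load("pics/Ptop.npy");Q=np.load("pics/Pscene.npy")
a=cv2.resize(s["p"][190:250,250:345],None,fx=8,fy=8,interpolation=2)
b=cv2.resize(t["p"][165:215,225:325],None,fx=8,fy=8,interpolation=2)[:, :760]
cv2.imwrite("pics/crop4.png",np.vstack([a[:300],b[:290]])[...,::-1])
f=lambda x,y:(160+x/2.7-.3,120+y/2.7-.3)
C=[onplane("top",*f(*p),.131)[:2] for p in((210,142),(428,160),(419,241),(203,222))]
print("holder corners",np.round(C,4),np.mean(C,0), [np.linalg.norm(C[i]-C[i-1]).round(4) for i in range(4)])
A=lambda p,q:np.arctan2(-(q[0]-p[0]),(q[1]-p[1])).round(4)
print("yaw",A(C[1],C[0]),A(C[2],C[3]))
for nm,l,z in(("stop",((148,120),(173,117),(175,172),(150,174)),.135),("fence top edge",((80,119),(498,107)),.145),("deckfront",((90,348),(508,335)),.095)):
    D=[onplane("top",*f(*p),z)[:2] for p in l];print(nm,np.round(D,4).tolist(),A(D[1],D[0]))
for n,X in(("top",P),("scene",Q)):
    # fence top plane z~.145
    m=(abs(X[...,2]-.145)<.004)&(X[...,0]>.6)&(X[...,0]<.8)&(abs(X[...,1]-.1)<.35)
    q=X[m][:,:2].astype(np.float32);vx,vy,x0,y0=cv2.fitLine(q,cv2.DIST_HUBER,0,.01,.01).ravel();print(n,"fence",len(q),x0,y0,np.arctan2(-vx*np.sign(vy),abs(vy)),q[:,1].min(),q[:,1].max())
    m=(abs(X[...,2]-.131)<.006)&(X[...,0]>.5)&(X[...,0]<.65)&(X[...,1]>-.05)&(X[...,1]<.22)
    q=X[m][:,:2].astype(np.float32);print(n,"holder",len(q),cv2.minAreaRect(q))
E
```

```text
holder corners [[ 0.6317  0.2052]
 [ 0.6131 -0.0329]
 [ 0.5244 -0.0232]
 [ 0.5433  0.2108]] [0.57812085 0.08997351] [np.float64(0.0886), np.float64(0.2388), np.float64(0.0892), np.float64(0.2348)]
yaw -0.078 -0.0806
stop [[0.655, 0.2734], [0.6585, 0.246], [0.5974, 0.2421], [0.595, 0.2693]] 0.1265
fence top edge [[0.6533, 0.3456], [0.6687, -0.1071]] 0.034
deckfront [[0.4064, 0.3384], [0.4255, -0.1231]] 0.0414
top fence 565 0.6647671 0.14095446 0.03249426 -0.10712126 0.3506752
top holder 1297 ((0.5786428451538086, 0.09173692762851715), (0.24053837358951569, 0.09074550122022629), 84.98606872558594)
scene fence 602 0.66703916 0.109431766 0.038410023 -0.1080435 0.3497246
scene holder 1173 ((0.5792071223258972, 0.09070010483264923), (0.24022041261196136, 0.09456286579370499), 85.23680114746094)
```

View pics/crop4.png

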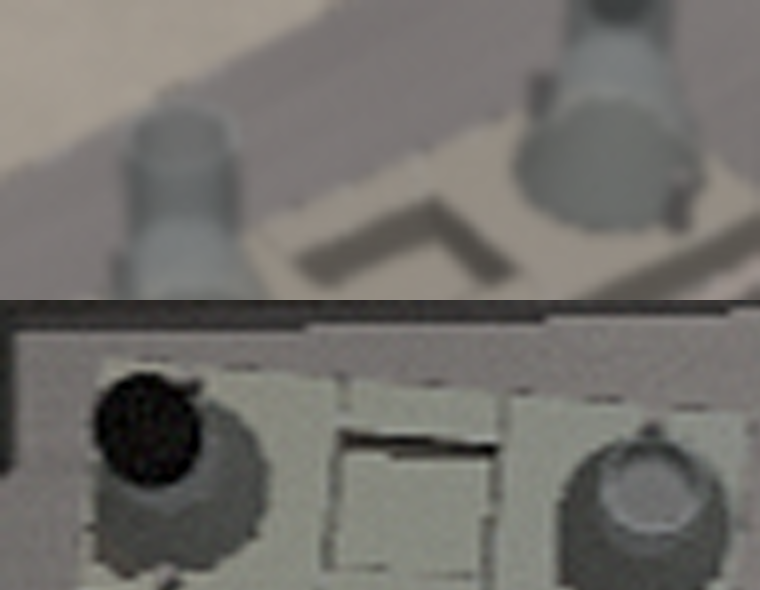

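The crop shows the open rim centred at top pixel (306,188) and scene pixel (272.5,205.5). Next I triangulate the mouth and the stopper.

```bash
python3 - <<'E'
from h import *
print("mouth",tri(("top",306,187.9),("scene",272.5,205.5)),onplane("top",306,187.9,.223),onplane("scene",272.5,205.5,.223))
print("stopper top",tri(("top",426.7,211.3),("scene",132.3,324)),onplane("top",426.7,211.3,.044),onplane("scene",132.3,324,.044))
E
python3 -m creep '[{"tz":-3,"spin":-6.5},{"tz":-3,"spin":-6.5},{"tx":-2,"tz":-1,"spin":-6.5},{"tx":-3},{"tx":-3,"ty":-2},{"tx":-3,"ty":-4},{"tx":-3,"ty":-4},{"tx":-3,"ty":-4}]'
python3 -m creep '[{"tx":-2,"ty":-4},{"tx":-2,"ty":-4},{"tx":-2,"ty":-4},{"tx":-2,"ty":-4},{"tx":-1,"ty":-4},{"ty":-4},{"ty":-4},{"ty":-4}]'
python3 -c "
from plant import r;print(r.get_state()['q'])"
```

```text
mouth (array([0.57061912, 0.00694644, 0.22298964]), np.float64(0.0021002295235944667)) [0.57002723 0.00607513 0.223     ] [0.57113383 0.00786704 0.223     ]
stopper top (array([ 0.53044382, -0.37534381,  0.04379185]), np.float64(0.00024392998889992775)) [ 0.53037235 -0.37538888  0.044     ] [ 0.53069815 -0.3752645   0.044     ]
[-1.1982302   0.68988673 -0.19454588  1.56620305  0.1573028   0.90254215
 -0.21510154]$[0]: bad value
$[0]: bad value
```

```bash

python3 -m creep '[{"grip":1,"tx":0,"ty":0,"tz":-3,"spin":-6.5},{"grip":1,"tx":0,"ty":0,"tz":-3,"spin":-6.5},{"grip":1,"tx":-2,"ty":0,"tz":-1,"spin":-6.5},{"grip":1,"tx":-3,"ty":0,"tz":0,"spin":0},{"grip":1,"tx":-3,"ty":-2,"tz":0,"spin":0},{"grip":1,"tx":-2,"ty":-3.4,"tz":0,"spin":0},{"grip":1,"tx":-2,"ty":-3.4,"tz":0,"spin":0},{"grip":1,"tx":-2,"ty":-3.4,"tz":0,"spin":0}]'
python3 -c "
from plant import r;s=r.get_state();print(s['q'].round(2) if hasattr(s['q'],'round') else s['q'],s['eef_rot'])"
```

```text
clock: 0.77
tool_pos: [0.3486, 0.4636, 0.308]
eef_rot: [-0.001, 1.0, -0.001, -0.0]
contact_force: [0.5, 0.9, 0.3]
opening: 0.999
finger_force: 0.0
[-0.82  0.56 -0.32  1.61  0.2   1.    0.37] [-7.73703845e-04  9.99999537e-01 -5.08287301e-04 -2.61944655e-04]
```

```bash

python3 -m creep '[{"grip":1,"tx":-1,"ty":-4,"tz":0,"spin":0},{"grip":1,"tx":-1,"ty":-4,"tz":0,"spin":0},{"grip":1,"tx":-1,"ty":-4,"tz":0,"spin":0},{"grip":1,"tx":-1,"ty":-4,"tz":0,"spin":0},{"grip":1,"tx":-1,"ty":-4,"tz":0,"spin":0},{"grip":1,"tx":-1,"ty":-4,"tz":0,"spin":0},{"grip":1,"tx":-1,"ty":-4,"tz":0,"spin":0},{"grip":1,"tx":-1,"ty":-4,"tz":0,"spin":0}]'
python3 -m creep '[{"grip":1,"tx":-1,"ty":-4,"tz":0,"spin":0},{"grip":1,"tx":-1,"ty":-4,"tz":0,"spin":0},{"grip":1,"tx":-1,"ty":-4,"tz":0,"spin":0},{"grip":1,"tx":-1,"ty":-4,"tz":0,"spin":0},{"grip":1,"tx":-1,"ty":-4,"tz":0,"spin":0},{"grip":1,"tx":-1,"ty":-4,"tz":0,"spin":0},{"grip":1,"tx":-1,"ty":-4,"tz":0,"spin":0},{"grip":1,"tx":-1,"ty":-4,"tz":0,"spin":0}]'
python3 -c "
from plant import r;s=r.get_state();print(s['q'].round(2) if hasattr(s['q'],'round') else s['q'],s['eef_rot'])"
```

```text
clock: 1.43
tool_pos: [0.4281, 0.1435, 0.3086]
eef_rot: [-0.001, 1.0, -0.0, -0.0]
contact_force: [0.5, 0.0, 0.5]
opening: 1.0
finger_force: 0.0
clock: 2.1
tool_pos: [0.5085, -0.1764, 0.3085]
eef_rot: [-0.001, 1.0, 0.0, -0.0]
contact_force: [0.4, 0.7, 0.9]
opening: 1.0
finger_force: 0.0
[ 0.42  0.5  -0.28  1.73  0.16  0.94  1.65] [-6.95527886e-04  9.99999696e-01  1.27465566e-04 -3.30135400e-04]
```

```bash

python3 -m creep '[{"grip":1,"tx":-0.4,"ty":-4,"tz":0,"spin":0},{"grip":1,"tx":-0.4,"ty":-4,"tz":0,"spin":0},{"grip":1,"tx":-0.4,"ty":-4,"tz":1,"spin":0},{"grip":1,"tx":-0.4,"ty":-3.8,"tz":1,"spin":0},{"grip":1,"tx":-0.4,"ty":-3,"tz":2.5,"spin":0},{"grip":1,"tx":-0.2,"ty":-1.1,"tz":3.5,"spin":0},{"grip":1,"tx":0,"ty":0,"tz":4,"spin":0},{"grip":1,"tx":0,"ty":0,"tz":4,"spin":0}]'
python3 -m creep '[{"grip":1,"tx":0,"ty":0,"tz":4,"spin":0},{"grip":1,"tx":0,"ty":0,"tz":3,"spin":0},{"grip":1,"tx":0,"ty":0,"tz":0,"spin":0}]'
python3 - <<'E'
from h import *
print(r.get_state()["q"].round(2))
p,d=optics.snapshot("scene");q,e=optics.snapshot("top")
cv2.imwrite("pics/g1.png",np.hstack([cv2.resize(p[270:350,80:190],(550,400),interpolation=2)[:,:400],cv2.resize(q[170:250,380:470],(450,400),interpolation=2)[:,:400]])[...,::-1])
E
```

```text
clock: 2.77
tool_pos: [0.5306, -0.3749, 0.1469]
eef_rot: [0.0, 1.0, -0.0, 0.0]
contact_force: [1.2, 0.3, -0.3]
opening: 0.999
finger_force: 0.0
clock: 3.02
tool_pos: [0.5264, -0.3705, 0.0718]
eef_rot: [-0.001, 1.0, 0.003, -0.006]
contact_force: [-0.5, 0.0, 0.1]
opening: 0.996
finger_force: 0.0
[ 0.65  0.94 -0.2   1.61  0.27  0.64  1.88]
```

View pics/g1.png

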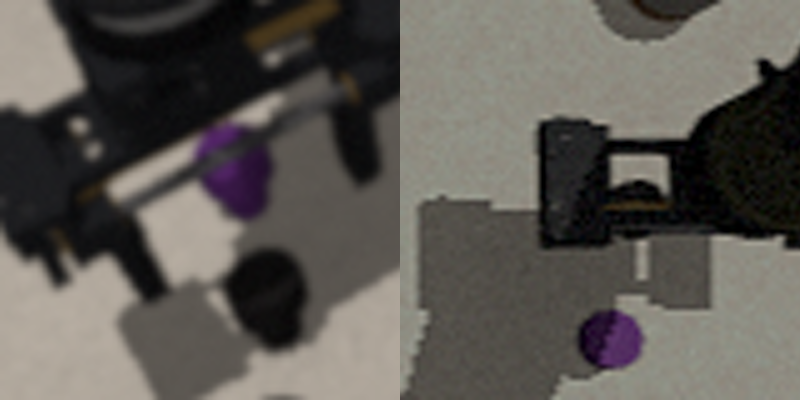

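The picture shows the open fingers straddling the black stopper at crop left (265,295), with the purple one clear behind. I'll lower, checking the drift first.

```bash

python3 -m creep '[{"grip":1,"tx":0,"ty":0,"tz":1.5,"spin":0},{"grip":1,"tx":0,"ty":0,"tz":0,"spin":0},{"grip":1,"tx":0,"ty":0,"tz":0,"spin":0},{"grip":1,"tx":0,"ty":0,"tz":0,"spin":0}]'
```

```text
clock: 3.45
tool_pos: [0.5322, -0.374, 0.0659]
eef_rot: [-0.001, 1.0, -0.001, 0.001]
contact_force: [0.0, 0.2, 0.5]
opening: 1.002
finger_force: 0.0
```

```bash

python3 -m creep '[{"grip":1,"tx":0.15,"ty":-0.1,"tz":1.5,"spin":0},{"grip":1,"tx":0,"ty":0,"tz":1.5,"spin":0},{"grip":1,"tx":0,"ty":0,"tz":1,"spin":0},{"grip":1,"tx":0,"ty":0,"tz":0,"spin":0},{"grip":1,"tx":0,"ty":0,"tz":0,"spin":0},{"grip":1,"tx":0,"ty":0,"tz":0,"spin":0}]' 15
```

```text
clock: 3.95
tool_pos: [0.53, -0.3743, 0.024]
eef_rot: [-0.001, 1.0, -0.0, 0.0]
contact_force: [-1.1, -0.9, 0.2]
opening: 1.0
finger_force: 0.0
```

```bash

python3 -m creep '[{"grip":-1,"tx":0,"ty":0,"tz":-0.05,"spin":0},{"grip":-1,"tx":0,"ty":0,"tz":0,"spin":0},{"grip":-1,"tx":0,"ty":0,"tz":0,"spin":0},{"grip":-1,"tx":0,"ty":0,"tz":0,"spin":0},{"grip":-1,"tx":0,"ty":0,"tz":0,"spin":0},{"grip":-1,"tx":0,"ty":0,"tz":0,"spin":0},{"grip":-1,"tx":0,"ty":0,"tz":0,"spin":0},{"grip":-1,"tx":0,"ty":0,"tz":0,"spin":0}]' 15
```

```text
clock: 4.62
tool_pos: [0.5296, -0.3745, 0.0242]
eef_rot: [-0.001, 1.0, -0.0, 0.0]
contact_force: [-0.3, -1.2, 0.3]
opening: 0.416
finger_force: 0.1
```

```bash

python3 -m creep '[{"grip":-1,"tx":0,"ty":0,"tz":0,"spin":0},{"grip":-1,"tx":0,"ty":0,"tz":0,"spin":0},{"grip":-1,"tx":0,"ty":0,"tz":-0.5,"spin":0},{"grip":-1,"tx":0,"ty":0,"tz":-2,"spin":0},{"grip":-1,"tx":0,"ty":0,"tz":-3,"spin":0},{"grip":-1,"tx":0,"ty":0,"tz":-3,"spin":0},{"grip":-1,"tx":0,"ty":0,"tz":-4,"spin":0},{"grip":-1,"tx":0,"ty":0,"tz":-4,"spin":0}]' 15
python3 - <<'E'
from h import *
p,d=optics.snapshot("scene")
cv2.imwrite("pics/g2.png",cv2.resize(p[180:330,60:220],(640,600),interpolation=2)[...,::-1])
E
```

```text
clock: 5.28
tool_pos: [0.5288, -0.3736, 0.1905]
eef_rot: [-0.001, 1.0, 0.001, -0.001]
contact_force: [1.0, -1.1, -0.6]
opening: 0.399
finger_force: 14.7
```

View pics/g2.png

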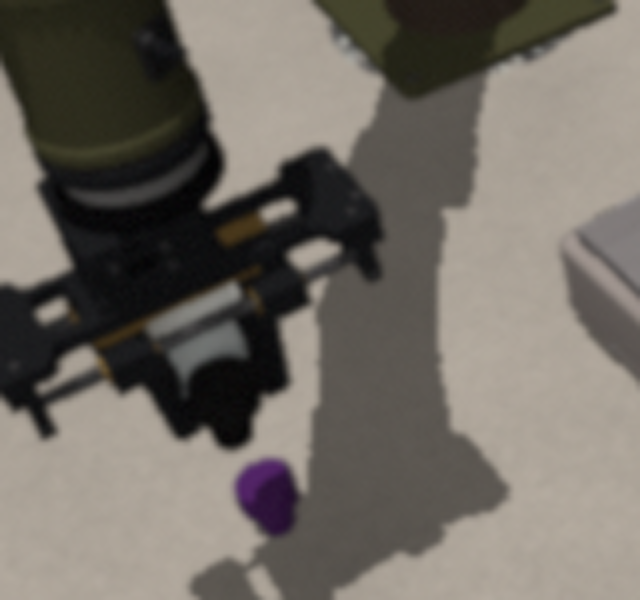

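The stopper is held upright between the fingers at crop (225,400), and the purple one still stands on the bench. Next I carry it over the mouth.

```bash

python3 -m creep '[{"grip":-1,"tx":0,"ty":0.5,"tz":-4,"spin":0},{"grip":-1,"tx":0,"ty":2,"tz":-3.5,"spin":0},{"grip":-1,"tx":-0.5,"ty":3,"tz":-2.5,"spin":0},{"grip":-1,"tx":-0.5,"ty":3.5,"tz":-2,"spin":0},{"grip":-1,"tx":-0.5,"ty":4,"tz":-1,"spin":0},{"grip":-1,"tx":-0.5,"ty":4,"tz":0,"spin":0},{"grip":-1,"tx":-0.5,"ty":4,"tz":0,"spin":0},{"grip":-1,"tx":-0.5,"ty":4,"tz":0,"spin":0}]' 
python3 -m creep '[{"grip":-1,"tx":-0.5,"ty":4,"tz":0,"spin":0},{"grip":-1,"tx":-0.5,"ty":4,"tz":0,"spin":0},{"grip":-1,"tx":0,"ty":3,"tz":0,"spin":0},{"grip":-1,"tx":0,"ty":1.5,"tz":0,"spin":0},{"grip":-1,"tx":0,"ty":0.5,"tz":0,"spin":0},{"grip":-1,"tx":0,"ty":0,"tz":0,"spin":0},{"grip":-1,"tx":0,"ty":0,"tz":0,"spin":0}]'
```

```text
clock: 6.0
tool_pos: [0.5589, -0.1223, 0.3197]
eef_rot: [-0.001, 1.0, -0.0, 0.0]
contact_force: [1.5, -0.3, -0.2]
opening: 0.402
finger_force: 14.7
clock: 6.58
tool_pos: [0.5689, 0.0041, 0.3191]
eef_rot: [-0.0, 1.0, -0.001, -0.0]
contact_force: [-0.7, 0.1, -0.4]
opening: 0.404
finger_force: 14.7
```

```bash

python3 -m creep '[{"grip":-1,"tx":-0.1,"ty":0.25,"tz":2,"spin":0},{"grip":-1,"tx":0,"ty":0,"tz":2,"spin":0},{"grip":-1,"tx":0,"ty":0,"tz":0.5,"spin":0},{"grip":-1,"tx":0,"ty":0,"tz":0,"spin":0},{"grip":-1,"tx":0,"ty":0,"tz":0,"spin":0},{"grip":-1,"tx":0,"ty":0,"tz":0,"spin":0}]' 
python3 - <<'E'
from h import *
p,d=optics.snapshot("scene")
cv2.imwrite("pics/g3.png",cv2.resize(p[150:250,220:330],(660,600),interpolation=2)[...,::-1])
E
```

```text
clock: 7.08
tool_pos: [0.5707, 0.0075, 0.2753]
eef_rot: [-0.0, 1.0, -0.0, 0.001]
contact_force: [-0.1, 0.1, -0.5]
opening: 0.398
finger_force: 14.7
```

View pics/g3.png

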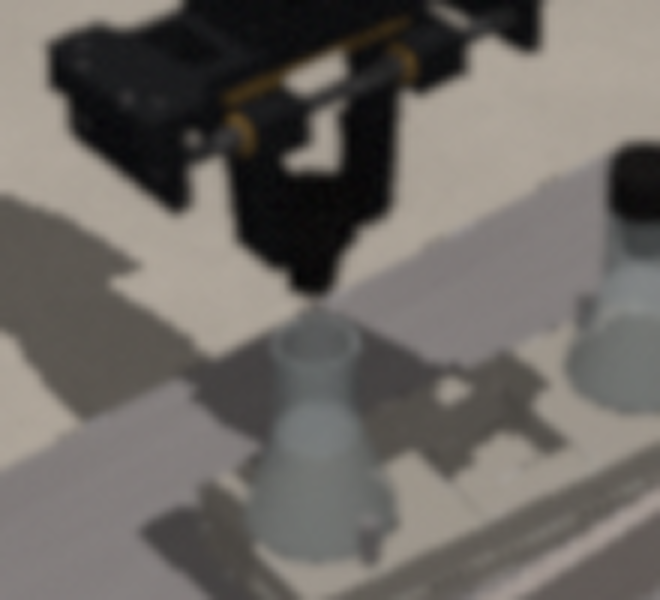

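The stopper's small end at crop (314,290) sits right above the rim centre at (316,342), so I lower it.

```bash

python3 -m creep '[{"grip":-1,"tx":0,"ty":-0.05,"tz":1,"spin":0},{"grip":-1,"tx":0,"ty":0,"tz":1,"spin":0},{"grip":-1,"tx":0,"ty":0,"tz":1,"spin":0},{"grip":-1,"tx":0,"ty":0,"tz":0.7,"spin":0},{"grip":-1,"tx":0,"ty":0,"tz":0,"spin":0},{"grip":-1,"tx":0,"ty":0,"tz":0,"spin":0},{"grip":-1,"tx":0,"ty":0,"tz":0,"spin":0}]'
```

```text
clock: 7.72
tool_pos: [0.5702, 0.0079, 0.2373]
eef_rot: [-0.001, 1.0, 0.0, 0.0]
contact_force: [0.2, -0.1, -1.0]
opening: 0.4
finger_force: 14.7
```

```bash

python3 -m creep '[{"grip":-1,"tx":0,"ty":0,"tz":0.4,"spin":0},{"grip":-1,"tx":0,"ty":0,"tz":0.4,"spin":0},{"grip":-1,"tx":0,"ty":0,"tz":0.2,"spin":0},{"grip":-1,"tx":0,"ty":0,"tz":0,"spin":0},{"grip":-1,"tx":0,"ty":0,"tz":0,"spin":0}]'
```

```text
clock: 8.13
tool_pos: [0.5699, 0.0078, 0.2271]
eef_rot: [-0.001, 1.0, 0.0, -0.0]
contact_force: [-0.6, 0.8, -0.5]
opening: 0.402
finger_force: 14.7
```

```bash

python3 -m creep '[{"grip":-1,"tx":0,"ty":0,"tz":0.2,"spin":0},{"grip":-1,"tx":0,"ty":0,"tz":0.2,"spin":0},{"grip":-1,"tx":0,"ty":0,"tz":0.1,"spin":0},{"grip":-1,"tx":0,"ty":0,"tz":0,"spin":0},{"grip":-1,"tx":0,"ty":0,"tz":0,"spin":0}]'
```

```text
clock: 8.55
tool_pos: [0.5704, 0.0076, 0.2234]
eef_rot: [-0.001, 1.0, -0.0, 0.001]
contact_force: [-1.8, -0.7, 6.9]
opening: 0.399
finger_force: 17.8
```

6.9 N of reaction at the expected height means it is seated, so I release and lift.

```bash

python3 -m creep '[{"grip":-0.05,"tx":0,"ty":0,"tz":0,"spin":0},{"grip":0.2,"tx":0,"ty":0,"tz":-0.1,"spin":0},{"grip":0.4,"tx":0,"ty":0,"tz":0,"spin":0},{"grip":0.4,"tx":0,"ty":0,"tz":0,"spin":0},{"grip":0.4,"tx":0,"ty":0,"tz":-1,"spin":0},{"grip":0.4,"tx":0,"ty":0,"tz":-2,"spin":0},{"grip":0.4,"tx":0,"ty":0,"tz":-4,"spin":0},{"grip":0.4,"tx":0,"ty":0,"tz":-4,"spin":0}]'
python3 -m creep '[{"grip":-1,"tx":4,"ty":0,"tz":0,"spin":7},{"grip":-1,"tx":4,"ty":0,"tz":0,"spin":7},{"grip":-1,"tx":4,"ty":0,"tz":0,"spin":7},{"grip":-1,"tx":0,"ty":0,"tz":0,"spin":7},{"grip":-1,"tx":0,"ty":0,"tz":0,"spin":7},{"grip":-1,"tx":0,"ty":0,"tz":0,"spin":7},{"grip":-1,"tx":0,"ty":0,"tz":0,"spin":7},{"grip":-1,"tx":0,"ty":0,"tz":0,"spin":7}]'
python3 - <<'E'
from h import *
print(r.get_state()["q"].round(2))
p,d=optics.snapshot("scene");q,e=optics.snapshot("top");np.savez("pics/s1.npz",sp=p,sd=d,tp=q,td=e)
cv2.imwrite("pics/g4.png",np.hstack([cv2.resize(p[170:250,245:345],(400,320),interpolation=2),cv2.resize(q[150:230,220:320],(400,320),interpolation=2)])[...,::-1])
for n,D in(("top",e),("scene",d)):
    X=pts(n,D);m=(abs(X[...,2]-.131)<.006)&(X[...,0]>.5)&(X[...,0]<.65)&(X[...,1]>-.05)&(X[...,1]<.22)
    print(n,cv2.minAreaRect(X[m][:,:2].astype(np.float32)))
    m=(abs(X[...,2]-.243)<.03)&(np.hypot(X[...,0]-.57,X[...,1]-.007)<.03);print(len(X[m]),np.median(X[m],0),np.percentile(X[m][:,2],95))
E
```

```text
clock: 9.22
tool_pos: [0.5689, 0.0076, 0.334]
eef_rot: [-0.001, 1.0, -0.0, -0.002]
contact_force: [1.5, 0.7, 0.5]
opening: 0.699
finger_force: 0.0
clock: 9.88
tool_pos: [0.4514, 0.0222, 0.3339]
eef_rot: [0.471, 0.882, 0.0, 0.0]
contact_force: [-0.4, 0.7, -0.7]
opening: 0.12
finger_force: 0.0
[-0.12  0.33 -0.05  1.93  0.02  0.88  0.42]
top ((0.5791242718696594, 0.0923260822892189), (0.23855088651180267, 0.09092410653829575), 85.43360137939453)
85 [0.57694092 0.00949081 0.24331072] 0.24585730519131796
scene ((0.5795797109603882, 0.0913514494895935), (0.24170903861522675, 0.09418272227048874), 84.53628540039062)
243 [0.58028315 0.00221352 0.23742083] 0.24265568633691642
```

View pics/g4.png

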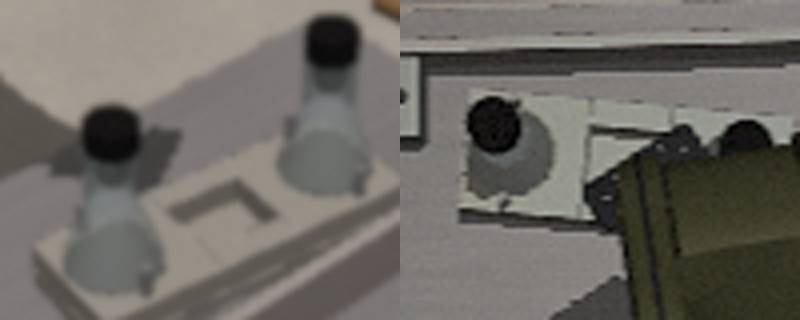

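Both flasks now look alike, with the heads sitting on the rims at crop (110,130) and (333,40). The stopper's top is at z≈0.243, so it is home, and the holder hasn't moved. Next I turn the gripper's long axis along x and go above the pocket at (0.579, 0.0915).

```bash

python3 -m creep '[{"grip":-1,"tx":0,"ty":0,"tz":0,"spin":6.8},{"grip":-1,"tx":0,"ty":0,"tz":0,"spin":6.8},{"grip":-1,"tx":0,"ty":0,"tz":0,"spin":6.8},{"grip":-1,"tx":0,"ty":0,"tz":0,"spin":6.8},{"grip":-1,"tx":0,"ty":0,"tz":0,"spin":6.6},{"grip":-1,"tx":2,"ty":3,"tz":0,"spin":0},{"grip":-1,"tx":2,"ty":3.5,"tz":0,"spin":0},{"grip":-1,"tx":2,"ty":3.5,"tz":0,"spin":0}]'
python3 -m creep '[{"grip":-1,"tx":0.9,"ty":2.8,"tz":0,"spin":0},{"grip":-1,"tx":0,"ty":0,"tz":3,"spin":0},{"grip":-1,"tx":0,"ty":0,"tz":4,"spin":0},{"grip":-1,"tx":0,"ty":0,"tz":4,"spin":0},{"grip":-1,"tx":0,"ty":0,"tz":4,"spin":0},{"grip":-1,"tx":0,"ty":0,"tz":2,"spin":0},{"grip":-1,"tx":0,"ty":0,"tz":0,"spin":0},{"grip":-1,"tx":0,"ty":0,"tz":0,"spin":0}]'
python3 -m creep '[{"grip":-1,"tx":0,"ty":0,"tz":0,"spin":0},{"grip":-1,"tx":0,"ty":0,"tz":0,"spin":0}]'
python3 -c "
from plant import r;print(r.get_state()['q'].round(2))"
```

```text
clock: 10.65
tool_pos: [0.552, 0.0833, 0.3339]
eef_rot: [0.704, 0.71, 0.0, -0.0]
contact_force: [1.2, -0.4, -0.3]
opening: 0.009
finger_force: 0.0
clock: 11.32
tool_pos: [0.5788, 0.0918, 0.1629]
eef_rot: [0.705, 0.71, -0.001, -0.001]
contact_force: [0.4, -0.4, 1.5]
opening: 0.005
finger_force: 0.0
clock: 11.48
tool_pos: [0.5807, 0.0921, 0.1654]
eef_rot: [0.705, 0.709, 0.002, 0.001]
contact_force: [0.3, -0.0, -0.5]
opening: 0.01
finger_force: 0.0
[-0.27  0.73  0.07  1.76 -0.08  0.64 -0.16]
```

```bash

python3 -m creep '[{"grip":-1,"tx":0,"ty":-0.1,"tz":2,"spin":0},{"grip":-1,"tx":0,"ty":0,"tz":1.5,"spin":0},{"grip":-1,"tx":0,"ty":0,"tz":1,"spin":0},{"grip":-1,"tx":0,"ty":0,"tz":0.4,"spin":0},{"grip":-1,"tx":0,"ty":0,"tz":0,"spin":0},{"grip":-1,"tx":0,"ty":0,"tz":0,"spin":0},{"grip":-1,"tx":0,"ty":0,"tz":0,"spin":0}]'
```

```text
clock: 12.07
tool_pos: [0.5789, 0.0919, 0.1152]
eef_rot: [0.705, 0.709, 0.001, 0.001]
contact_force: [-0.2, 1.0, 0.2]
opening: 0.004
finger_force: 0.0
```

```bash

python3 -m creep '[{"grip":-1,"tx":0.8,"ty":0,"tz":0,"spin":0},{"grip":-1,"tx":0.8,"ty":0,"tz":0,"spin":0},{"grip":-1,"tx":0.4,"ty":0,"tz":0,"spin":0},{"grip":-1,"tx":0.4,"ty":0,"tz":0,"spin":0},{"grip":-1,"tx":0.4,"ty":0,"tz":0,"spin":0},{"grip":-1,"tx":0.4,"ty":0,"tz":0,"spin":0},{"grip":-1,"tx":0.4,"ty":0,"tz":0,"spin":0},{"grip":-1,"tx":0,"ty":0,"tz":0,"spin":0}]'
python3 -m creep '[{"grip":-1,"tx":0.3,"ty":0,"tz":0,"spin":0},{"grip":-1,"tx":0.3,"ty":0,"tz":0,"spin":0},{"grip":-1,"tx":0.3,"ty":0,"tz":0,"spin":0},{"grip":-1,"tx":0,"ty":0,"tz":0,"spin":0}]'
```

```text
clock: 12.73
tool_pos: [0.5779, 0.1292, 0.1142]
eef_rot: [0.705, 0.709, 0.0, -0.0]
contact_force: [-0.1, -0.1, 0.3]
opening: 0.006
finger_force: 0.2
clock: 13.07
tool_pos: [0.5778, 0.1379, 0.1141]
eef_rot: [0.705, 0.709, 0.0, -0.0]
contact_force: [-0.4, -0.4, -0.8]
opening: 0.003
finger_force: 0.4
```

```bash
cat >> h.py <<'E'
def look():
    for n in("scene","top"):
        p,d=optics.snapshot(n);X=pts(n,d)
        m=(abs(X[...,2]-.131)<.005)&(X[...,0]>.5)&(X[...,0]<.655)&(X[...,1]>-.06)&(X[...,1]<.238)
        (c,s,a)=cv2.minAreaRect(X[m][:,:2].astype(np.float32));print(n,np.round(c,4),np.round(s,3),round(a,1),m.sum())
    return p,d
E
python3 -c "
from h import *;look()"
```

```text
scene [0.5799 0.1188] [0.24  0.094] 88.5 770
top [0.5779 0.0538] [0.107 0.09 ] 88.4 552
```

```bash

python3 -m creep '[{"grip":-1,"tx":0.2,"ty":0.4,"tz":0,"spin":0},{"grip":-1,"tx":0,"ty":0.4,"tz":0,"spin":0},{"grip":-1,"tx":0,"ty":0.4,"tz":0,"spin":0},{"grip":-1,"tx":0,"ty":0.4,"tz":0,"spin":0},{"grip":-1,"tx":0,"ty":0.4,"tz":0,"spin":0},{"grip":-1,"tx":0,"ty":0.4,"tz":0,"spin":0},{"grip":-1,"tx":0,"ty":0.4,"tz":0,"spin":0},{"grip":-1,"tx":0,"ty":0.4,"tz":0,"spin":0}]'
python3 -m creep '[{"grip":-1,"tx":0,"ty":0.4,"tz":0,"spin":0},{"grip":-1,"tx":0,"ty":0.3,"tz":0,"spin":0},{"grip":-1,"tx":0,"ty":0,"tz":0,"spin":0}]'
python3 -c "
from h import *;look()"
```

```text
clock: 13.83
tool_pos: [0.6101, 0.1391, 0.1141]
eef_rot: [0.705, 0.709, -0.0, -0.0]
contact_force: [-2.7, -0.1, 0.3]
opening: 0.006
finger_force: 1.2
clock: 14.08
tool_pos: [0.6178, 0.139, 0.1142]
eef_rot: [0.705, 0.709, 0.001, 0.0]
contact_force: [-0.8, 0.1, -0.5]
opening: 0.006
finger_force: 0.5
scene [0.6081 0.0902] [0.18  0.093] 88.2 722
top [0.6057 0.0546] [0.092 0.103] 0.2 522
```

```bash

python3 -m creep '[{"grip":-1,"tx":0,"ty":0.3,"tz":0,"spin":0},{"grip":-1,"tx":0,"ty":0.3,"tz":0,"spin":0},{"grip":-1,"tx":0,"ty":0.2,"tz":0,"spin":0},{"grip":-1,"tx":0,"ty":0,"tz":0,"spin":0},{"grip":-1,"tx":0,"ty":0,"tz":0,"spin":0}]'
python3 -m creep '[{"grip":-1,"tx":0.2,"ty":0.1,"tz":0,"spin":0},{"grip":-1,"tx":0.2,"ty":0,"tz":0,"spin":0},{"grip":-1,"tx":0,"ty":0,"tz":0,"spin":0},{"grip":-1,"tx":0,"ty":0,"tz":0,"spin":0}]'
```

```text
clock: 14.6
tool_pos: [0.6246, 0.1388, 0.1141]
eef_rot: [0.705, 0.709, -0.0, -0.0]
contact_force: [-3.7, -1.9, 2.8]
opening: 0.006
finger_force: 3.3
clock: 14.93
tool_pos: [0.6245, 0.1405, 0.1141]
eef_rot: [0.706, 0.709, -0.002, 0.0]
contact_force: [-6.5, -5.0, 2.8]
opening: 0.006
finger_force: 5.4
```

```bash

python3 -m creep '[{"grip":-1,"tx":0.2,"ty":0,"tz":0,"spin":0},{"grip":-1,"tx":0.2,"ty":0,"tz":0,"spin":0},{"grip":-1,"tx":0,"ty":0,"tz":0,"spin":0},{"grip":-1,"tx":0,"ty":0,"tz":0,"spin":0}]'
python3 - <<'E'
from h import *
print(r.get_state()["moment"])
p,d=look();s,_=optics.snapshot("scene")
cv2.imwrite("pics/g5.png",np.hstack([cv2.resize(s[165:255,245:385],(467,300),interpolation=2),cv2.resize(p[140:220,205:292],(326,300),interpolation=2)])[...,::-1])
E
```

```text
clock: 15.27
tool_pos: [0.6244, 0.1423, 0.1141]
eef_rot: [0.706, 0.708, -0.003, 0.001]
contact_force: [-6.6, -8.7, 4.9]
opening: 0.007
finger_force: 6.6
[-1.62995069  1.30350841  0.13659147]
scene [0.6127 0.0927] [0.081 0.18 ] 2.2 538
top [0.6143 0.0575] [0.082 0.109] 0.5 480
```

View pics/g5.png

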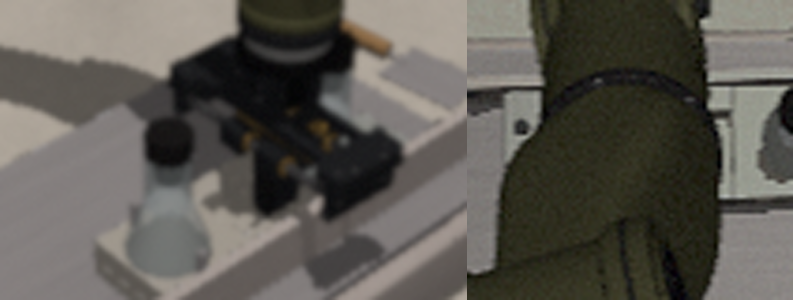

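```bash
python3 - <<'E'
from h import *
for n in("scene","top"):
    p,d=optics.snapshot(n);X=pts(n,d)
    m=(abs(X[...,2]-.131)<.005)&(X[...,0]>.56)&(X[...,0]<.66)&(X[...,1]>-.06)&(X[...,1]<.1)
    q=X[m].astype(np.float32)
    u=np.array([-np.sin(.036),np.cos(.036)]);v=np.array([np.cos(.036),np.sin(.036)])
    print(n,"right end",np.percentile(q[:,:2]@u,[0,1,3]),"near/far",np.percentile(q[:,:2]@v,[0,1,99,100]))
    z0=np.load("pics/s1.npz");X=pts(n,z0["sd" if n=="scene" else "td"])
    # stop block
    m=(abs(X[...,2]-.135)<.006)&(X[...,0]>.59)&(X[...,0]<.652)&(X[...,1]>.225)&(X[...,1]<.3)
    q=X[m].astype(np.float32);print("stop",m.sum(),np.percentile(q[:,:2]@u,[0,2,98,100]))
    m=(abs(X[...,2]-.145)<.004)&(X[...,0]>.64)&(X[...,0]<.7)&(abs(X[...,1]-.1)<.22)
    q=X[m].astype(np.float32);print("fence",np.percentile(q[:,:2]@v,[1,50,99]))
E
```

```text
scene right end [-0.01913935 -0.01860211 -0.0180167 ] near/far [0.57335121 0.57639775 0.65463211 0.65679104]
stop 142 [0.21900878 0.21998422 0.25350854 0.27482178]
fence [0.66430818 0.67112213 0.6769137 ]
top right end [-0.01793121 -0.01712138 -0.01628898] near/far [0.57452179 0.57493351 0.66157707 0.66281166]
stop 196 [0.22131686 0.22159687 0.25168839 0.25228609]
fence [0.66133493 0.66936133 0.6751047 ]
```

The holder's right end and the stop's face are 239 mm apart (240 needed), and its near side shows it is at the plate and parallel within noise. The stop and plate contacts are made, so now I press down and forwards.

```bash

python3 -m creep '[{"grip":-1,"tx":0,"ty":0.1,"tz":0.2,"spin":0},{"grip":-1,"tx":0,"ty":0.1,"tz":0.2,"spin":0},{"grip":-1,"tx":0,"ty":0,"tz":0.2,"spin":0},{"grip":-1,"tx":0,"ty":0,"tz":0,"spin":0},{"grip":-1,"tx":0,"ty":0,"tz":0,"spin":0},{"grip":-1,"tx":0,"ty":0,"tz":0,"spin":0}]'
```

```text
clock: 16.02
tool_pos: [0.6241, 0.1422, 0.1095]
eef_rot: [0.706, 0.708, -0.005, -0.001]
contact_force: [-15.0, -8.3, 19.3]
opening: 0.007
finger_force: 18.1
```

```bash

python3 -m creep '[{"grip":-1,"tx":0,"ty":-0.1,"tz":-0.1,"spin":0},{"grip":-1,"tx":0,"ty":0,"tz":-0.05,"spin":0},{"grip":-1,"tx":0,"ty":0,"tz":0,"spin":0},{"grip":-1,"tx":0,"ty":0,"tz":0,"spin":0},{"grip":-1,"tx":0,"ty":0,"tz":0,"spin":0}]'
```

```text
clock: 16.43
tool_pos: [0.6241, 0.1422, 0.1096]
eef_rot: [0.706, 0.708, -0.005, 0.0]
contact_force: [-10.0, -7.7, 7.6]
opening: 0.006
finger_force: 13.1
```

```bash

python3 -m creep '[{"grip":-1,"tx":0,"ty":0,"tz":0.04,"spin":0},{"grip":-1,"tx":0,"ty":0,"tz":0,"spin":0},{"grip":-1,"tx":0,"ty":0,"tz":0,"spin":0},{"grip":-1,"tx":0,"ty":0,"tz":0,"spin":0},{"grip":-1,"tx":0,"ty":0,"tz":0,"spin":0},{"grip":-1,"tx":0,"ty":0,"tz":0,"spin":0}]'
python3 - <<'E'
from h import *
for n in("scene","top"):
    p,d=optics.snapshot(n);X=pts(n,d)
    m=(abs(X[...,2]-.131)<.005)&(X[...,0]>.56)&(X[...,0]<.66)&(X[...,1]>-.06)&(X[...,1]<.1)
    q=X[m].astype(np.float32);u=np.array([-np.sin(.036),np.cos(.036)]);v=np.array([np.cos(.036),np.sin(.036)])
    print(n,"right end",np.percentile(q[:,:2]@u,[0,1,3]),"near",np.percentile(q[:,:2]@v,[0,1]))
    m=(abs(X[...,2]-.24)<.02)&(np.hypot(X[...,0]-.616,X[...,1]-.035)<.035);print("stopper",np.median(X[m],0),np.percentile(X[m][:,2],[90,97]))
    if n=="scene":
        yy=X[(abs(X[...,2]-.131)<.005)&(X[...,0]>.55)&(X[...,0]<.66)&(X[...,1]>-.06)&(X[...,1]<.235)][:,:2].astype(np.float32);print(cv2.minAreaRect(yy))
s=r.get_state();print(s["contact_force"],s["tool_pos"])
E
```

```text
clock: 16.93
tool_pos: [0.624, 0.1422, 0.1095]
eef_rot: [0.706, 0.708, -0.004, 0.0]
contact_force: [-10.2, -8.3, 10.1]
opening: 0.008
finger_force: 14.0
scene right end [-0.01904283 -0.01836338 -0.01774016] near [0.57449954 0.5763527 ]
stopper [0.62557121 0.03388003 0.23976981] [0.2422641  0.24297774]
((0.6128395199775696, 0.0928347185254097), (0.08183827996253967, 0.17945276200771332), 1.795323133468628)
top right end [-0.01798264 -0.01712606 -0.01637203] near [0.57425917 0.57497789]
stopper [0.61702033 0.0387952  0.24362031] [0.24613263 0.24687952]
[-10.09223904  -7.25215416  10.13038364] [0.6240642  0.14219565 0.10953803]
```

The press holds steady at 10 N towards the plate and 10 N down, with the holder in the corner and the stopper's top still at z≈0.243. I'm handing in.

```bash
python3 -c "
from plant import workorder;print(workorder.finish_job())"
```

```text
the job is handed in; nothing more can be done
None
```

The job is handed in, though I was given no verdict: the stopper is home in the open flask, and the holder sits in the corner against plate and stop, still pressed at about 10 N down and 10 N towards the plate.

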